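Get the screw tin out from among the paints

TASK

The little screw tin on the wooden stand is boxed in by the blue pot, the black pot and the dropper bottle. Clear all three onto the grey tray before you touch the tin, set the tin flat in the middle of the steel dish, and then put each of the three back on the very spot where it stood at the start (so note it first). Keep the paints upright all the time and leave the painted figure and the red cutters where they are.

Things in the scene. Friction and masses are not known exactly. Their poses are not given: they have to be found in the camera images.
- stand: Wooden stand, fixed: plate 140 (x) x 110 (y) x 8 mm; origin: centre of its underside. Grey felt spots (flush) 39 mm wide at (x, y) = (-38, 22), (-38, -22), (40, 0) mm carry pots and dropper, in changing order. The tin is at (0, 0) between two cheeks (inner faces y = +-25.5, 36 long in x, tops 16 mm above the plate): grip it closing along x. The -x side faces the robot, turned by the yaw.
- tray: Shallow grey plastic tray, fixed, 120 (x) x 230 (y) mm outside, walls 4 mm thick and 12 mm high, floor 4 mm thick. Origin: centre of its underside. Empty at the start; it lies on one side of the stand, the dish on the other, and they change sides. Everything standing inside it counts as cleared.
- dish: Round shallow steel parts dish, fixed, 112 mm across the rim, 10 mm high, inner floor 3 mm above the desk and 94 mm across. Origin: centre of its underside.
- tin: Small round pale grey screw tin with its lid on, 31 mm across, 11 mm high, about 40 g. Origin: centre of its underside. Starts on the stand's plate (underside 8 mm above the desk).
- blue_pot: Blue round paint pot, closed, 35 mm across, 36 mm high, about 40 g. Origin: centre of its underside, z up. Starts on one of the stand's three spots.
- black_pot: Black round paint pot with a thin yellow band, closed, 34 mm across, 36 mm high, about 35 g; a 2 mm groove lies 20 to 22 mm above its foot. Origin: centre of its underside, z up. Starts on one of the stand's three spots.
- dropper: Dark grey round dropper bottle with a white nozzle, 86 mm high, about 20 g; body 29 mm across, straight up to about 45 mm, then shoulder and nozzle 18 mm across. Origin: centre of its underside, z up. Starts on one of the stand's spots. It is far taller than the pots: while it stands there, a gripper body reaching down to a neighbour can hit it.
- figure: Bystander, to be left alone: dark green painted miniature on a round base, 33 mm across, 51 mm high, loose on the desk. Origin: centre of its underside.
- cutters: Bystander, to be left alone: small pliers-shaped cutters with red handles lying flat on the desk, 124 x 78 x 14 mm, loose. Origin: under the middle of their outline.

How it is judged (in metres and radians):
On the way, in this order (a step that is already met when the one before it is completed fails the run):
1. the blue pot, the black pot and the dropper bottle all stand upright in the grey tray, let go, while the tin has not yet been moved (x of blue_pot in the frame of tray between -0.05 and 0.05 m and y of blue_pot in the frame of tray between -0.105 and 0.105 m and z of each of blue_pot, black_pot, dropper in the frame of tray below 0.012 m and angle between each of blue_pot, black_pot, dropper's own z axis and vertical below 0.1 rad and linear speed of each of blue_pot, black_pot, dropper below 0.02 m/s and contact force between each of blue_pot, black_pot, dropper and the fingers below 0.05 N and x of black_pot in the frame of tray between -0.05 and 0.05 m and y of black_pot in the frame of tray between -0.105 and 0.105 m and x of dropper in the frame of tray between -0.05 and 0.05 m and y of dropper in the frame of tray between -0.105 and 0.105 m and distance of tin from where it was at the start of the episode below 0.015 m), for 0.2 s.
2. the tin lies flat in the middle of the steel dish, let go, while the other three are still in the tray (horizontal distance between tin and dish below 0.015 m and z of tin in the frame of dish below 0.01 m and angle between each of tin, blue_pot, black_pot, dropper's own z axis and vertical below 0.1 rad and linear speed of each of tin, blue_pot, black_pot, dropper below 0.02 m/s and contact force between each of tin, blue_pot, black_pot, dropper and the fingers below 0.05 N and x of blue_pot in the frame of tray between -0.05 and 0.05 m and y of blue_pot in the frame of tray between -0.105 and 0.105 m and z of each of blue_pot, black_pot, dropper in the frame of tray below 0.012 m and x of black_pot in the frame of tray between -0.05 and 0.05 m and y of black_pot in the frame of tray between -0.105 and 0.105 m and x of dropper in the frame of tray between -0.05 and 0.05 m and y of dropper in the frame of tray between -0.105 and 0.105 m), for 0.2 s.
At the end, for the whole second after the job is handed in: The tin lies flat in the dish, its centre within 15 mm of the dish's centre; the blue pot, the black pot and the dropper bottle each stand upright within 12 mm of where they stood at the start; all are released and at rest (horizontal distance between tin and dish below 0.015 m and z of tin in the frame of dish below 0.01 m and angle between each of tin, blue_pot, black_pot, dropper's own z axis and vertical below 0.1 rad and linear speed of each of tin, blue_pot, black_pot, dropper below 0.02 m/s and contact force between each of tin, blue_pot, black_pot, dropper and the fingers below 0.05 N and distance of each of blue_pot, black_pot, dropper from where it was at the start of the episode below 0.012 m); the robot touches nothing.
It fails at once if a pot or the dropper bottle is tipped by more than about 35 degrees (angle between any of blue_pot, black_pot, dropper's own z axis and vertical above 0.6 rad).
It fails at once if the figure or the cutters are moved by more than 20 mm or the figure is knocked over (distance of any of figure, cutters from where it was at the start of the episode above 0.02 m or angle between figure's own z axis and vertical above 0.5 rad).
It also fails if it takes over 128 s, if anything falls off the work surface, if the arm or the gripper's body presses on something with over 40 N, if the wrist force passes 120 N, or if a joint passes its speed limit or range.

ROBOT

A 6-joint arm with a two-finger parallel gripper is mounted at the origin on a cart in front of the work surface, level with it; the furniture and walls round the work are solid. World frame = base frame: x ahead of the robot, y to its left, z up, the work surface at z = 0. Lengths are in m, angles in degrees, forces in N, time in s.
With the tool pointing down it reaches from about 0.3 to 0.825 m from the base axis. Payload 5.4 kg.
Tool frame: the origin (TCP) lies at the very end of the fingers, on their centre line; the grasp point (between the pads) lies 19 mm behind it; z points along the fingers, y is the line along which they close (so a half turn about z gives the same grasp; the last joint's range is limited). The gripper opens to 92 mm and grips with 3 to 60 N. Pads are 20 mm wide; open, the fingers measure 128 mm over their backs; the gripper's body (75 mm by 189 mm) begins 69 mm behind the grasp point.
Start: joints at [-76.324, 9.076, 91.501, -0, 79.423, -12.038], TCP at [0.249, -0.518, 0.178] pointing down, gripper open.
Joint ranges: [-166.64, 166.64], [-54.1, 131.32], [10.49, 154.53], [-73.88, 253.88], [9.74, 151.15], [-171.62, 171.62]. Speed limits (degrees/s): [147.25, 147.25, 180, 180, 180, 180].

INTERFACE

Orientations are given as [roll, pitch, yaw] about the fixed x, y, z axes, in that order (R = Rz(yaw) Ry(pitch) Rx(roll)).
In Python, from rig import env gives the robot as it stands. The module is installed in compiled form; this text tells all that it offers.
- The arm moves only by the shell command python3 -m crank 'ROWS' [FORCE]. ROWS is JSON, a list of rows, each a list of 7 numbers: the closure, from -1 (fully open) to 1 (shut), then the shift along the tool's x, y, z scaled (see below), then the turn, a rotation vector about the tool's x, y, z scaled (see below). In form: [[jaw, x, y, z, rx, ry, rz], ...]. A call has 1 to 8 rows; each row is the pose to reach, as a shift and turn from the pose commanded when the call began, along the tool's axes at that moment; what a row does not reach only later rows make up. The controller multiplies each number of a shift by 150 mm and each number of a turn by pi/2 rad. A row lasts 1/8 s, in which the tool goes at most 62.5 mm and 10.7 degrees, less where a joint would pass 70% of its speed; a pose out of reach is approached as far as the arm can. A call with a number of a shift or a turn outside -1 to 1 is refused whole. A call with a gripper value outside its range is refused whole. The fingers move at their own pace and stop on an object; FORCE is the grip in N (left out, the last holds). Time passes only in rows, so rows that repeat a pose let the fingers close. It gives the time, the measured TCP pose, the force, the opening and the grip force at its end, in the units of the state.
- env.state(): the state, without advancing time (a new reading comes with each control period).
- env.capture(name): name is "scene" or "top"; returns a dict with "frame" (384x512x3 uint8, red, green, blue), "vertical_fov" (degrees; the focal length in pixels is half the picture's height over the tangent of half this angle, whatever the lens; pixels are square), "cx", "cy" (the principal point, pixels), "world_from_camera" (4x4, takes a point from camera to world coordinates). Camera axes: x right, y down, z forward; pixel columns grow to the right and rows downward; lengths in m; the calibration is good to about 2 mm. A picture is of the moment at which its call begins. There is no depth.
- env.close_job(): hands the job in; it is judged then, once.
The state is a dict: "clock": time; "q": joint angles; "joint_vel": joint speeds; "joint_torque": joint torques, N m; "eef_pos": TCP position; "orientation": TCP orientation; "contact_force": force on the tool from outside, world axes, zero at the start; "torque": the same for the moment, N m; "grip_width": finger opening in m; "finger_force": force on a finger pad.
Only numpy, scipy, OpenCV 4.12 (cv2) and the standard library are available. Lean on these libraries where they do the work, as an engineer would, in place of code of your own. Each camera call takes 0.05 s, during which the arm holds its last target. There are 200 camera calls.

## Working session

There is one attempt and no reset: what is moved stays moved. The work goes in short steps, Python scripts to look and compute and a shell command to move; the robot and the scene stay as the last step left them, time stands still between calls to the robot, and variables do not carry over. Pictures are saved under pics/ and viewed, at most 14 in all, crops included, and the job is handed in when it is done.

```bash
mkdir -p pics; cat > h.py <<'E'
from rig import env
import numpy as np, cv2
def shot(cam,name):
    c=env.capture(cam); np.savez('pics/'+name+'.npz',**{k:np.array(v) for k,v in c.items()})
    cv2.imwrite('pics/'+name+'.png',cv2.cvtColor(c['frame'],cv2.COLOR_RGB2BGR)); return c
def load(name): return dict(np.load('pics/'+name+'.npz'))
def ray(c,u,v):
    f=192/np.tan(np.radians(float(c['vertical_fov'])/2)); T=c['world_from_camera']
    d=T[:3,:3]@np.array([(u-c['cx'])/f,(v-c['cy'])/f,1]); return T[:3,3],d
def atz(c,u,v,z):
    o,d=ray(c,u,v); return (o+d*(z-o[2])/d[2])[:2]
def proj(c,P):
    f=192/np.tan(np.radians(float(c['vertical_fov'])/2)); T=c['world_from_camera']
    P=np.atleast_2d(P); q=(P-T[:3,3])@T[:3,:3]; return np.c_[c['cx']+f*q[:,0]/q[:,2],c['cy']+f*q[:,1]/q[:,2]]
E
python3 - <<'E'
from h import *
for n in('top','scene'):
    c=shot(n,n+'0'); print(n,c['vertical_fov'],c['cx'],c['cy'],np.round(c['world_from_camera'],3).tolist())
print(env.state())
E
```

```text
top 43.650999848284 256.46401024190686 192.38107249323983 [[-0.018, -0.983, 0.18, 0.362], [-1.0, 0.018, -0.002, -0.057], [-0.001, -0.18, -0.984, 1.325], [0.0, 0.0, 0.0, 1.0]]
scene 43.86526227193814 262.51662102572993 191.651533239079 [[-0.872, -0.312, 0.376, 0.132], [-0.489, 0.581, -0.651, 0.798], [-0.015, -0.752, -0.659, 0.9], [0.0, 0.0, 0.0, 1.0]]
{'clock': 0.1, 'q': array([-7.63247230e+01,  9.10947712e+00,  9.15653000e+01, -3.31391457e-04,
        7.94243776e+01, -1.20380328e+01]), 'joint_vel': array([ 0.00806779, -0.07865096, -0.10700762, -0.02659432,  0.00752469,
        0.11205325]), 'joint_torque': array([ 9.65786239e-04, -3.86504531e+01, -3.22958958e+01,  7.04168295e-02,
        3.39615578e-02, -4.13896066e-05]), 'eef_pos': array([ 0.24929682, -0.5174358 ,  0.17671017]), 'orientation': array([-1.79902958e+02, -2.03612955e-02,  2.57133536e+01]), 'contact_force': array([ 0.43290325, -0.59045554, -0.69014062]), 'torque': array([0.03879676, 0.01331015, 0.0501617 ]), 'finger_force': 0.0, 'grip_width': 0.09196740892746984}
```

View pics/top0.png

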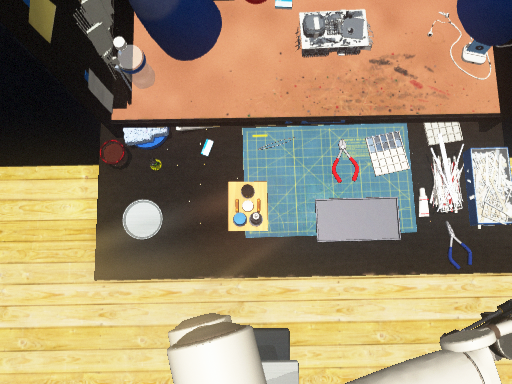

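View pics/scene0.png

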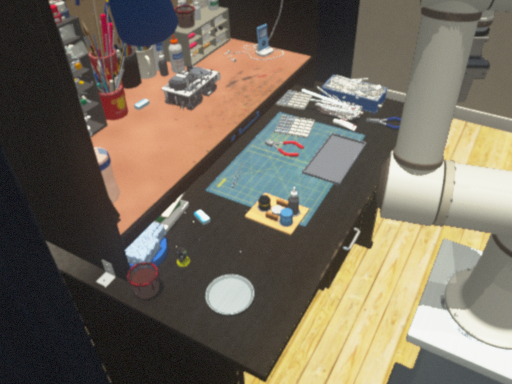

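The top view shows the stand at about (248,206), the tray at (358,219), the dish at (143,219), the cutters at (345,162) and the figure near (156,165). I'll zoom in.

```bash
python3 - <<'E'
import cv2,numpy as np
a=cv2.imread('pics/top0.png')[170:242,215:285]; b=cv2.imread('pics/scene0.png')[180:240,240:315]
a=cv2.resize(a,(390,400),interpolation=cv2.INTER_CUBIC); b=cv2.resize(b,(400,320),interpolation=cv2.INTER_CUBIC)
o=np.zeros((400,790,3),np.uint8); o[:,:390]=a; o[:320,390:]=b; cv2.imwrite('pics/crop0.png',o)
E
```

```text
(no output)
```

View pics/crop0.png

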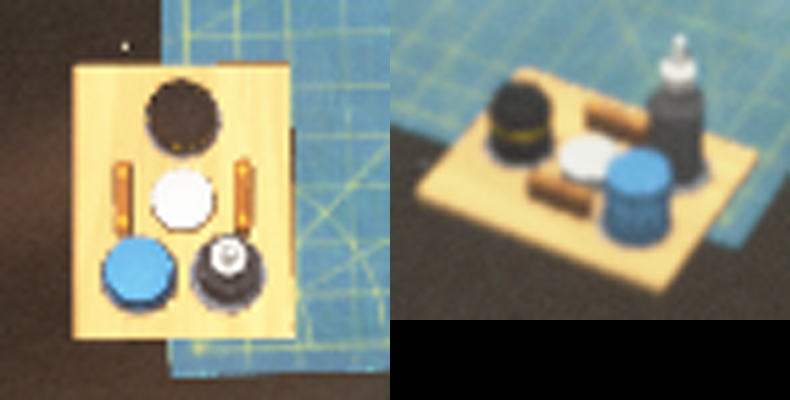

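The black pot stands on the far spot (+40,0), the blue pot at near-left (-38,+22) and the dropper at near-right (-38,-22). The stand's yaw is about 0. Next I'll measure.

```bash
python3 - <<'E'
from h import *
c=load('top0'); im=c['frame']; hsv=cv2.cvtColor(im,cv2.COLOR_RGB2HSV)
def comp(mask,x0,x1,y0,y1):
    m=np.zeros(mask.shape,np.uint8); m[y0:y1,x0:x1]=mask[y0:y1,x0:x1]
    n,l,s,ce=cv2.connectedComponentsWithStats(m); i=1+np.argmax(s[1:,4]); return (l==i).astype(np.uint8),s[i],ce[i]
H,S,V=[hsv[...,i].astype(int) for i in range(3)]
def rect(m,z):
    k,_=cv2.findContours(m,cv2.RETR_EXTERNAL,cv2.CHAIN_APPROX_NONE); h=cv2.convexHull(k[0]).reshape(-1,2)
    w=np.array([atz(c,u,v,z) for u,v in h],np.float32); r=cv2.minAreaRect(w*1000); return r
m,s,_=comp((H>10)&(H<28)&(S>60)&(V>120),215,285,170,242); print('stand',rect(m,.008),s)
m,s,_=comp((S<60)&(V>90)&(V<190),300,410,185,250); print('tray',rect(m,.012),s)
m,s,ce=comp((S<60)&(V>110),115,170,190,245)
k,_=cv2.findContours(m,cv2.RETR_EXTERNAL,cv2.CHAIN_APPROX_NONE); w=np.array([atz(c,u,v,.01) for u,v in k[0].reshape(-1,2)],np.float32)*1000
print('dish',cv2.minEnclosingCircle(w),w.mean(0),s)
m,s,ce=comp((S<60)&(V>170),238,258,198,213); print('tin',atz(c,*ce,.019),s)
m,s,ce=comp((H>95)&(H<115)&(S>120)&(V>140),230,250,208,226); print('blue',atz(c,*ce,.044),s)
m,s,ce=comp((V<75),238,257,182,200); print('black',atz(c,*ce,.044),s)
m,s,ce=comp((S<60)&(V>140),251,262,210,220); print('nozzle',ce,atz(c,*ce,.08),s)
m,s,ce=comp((H<8)&(S>120)&(V>90),325,365,135,190); print('cutters',s,atz(c,345,s[1]-8 ,.0),atz(c,345,s[1]+s[3],0))
print('fig',atz(c,156,167,0),atz(c,207,147,0))
E
```

```text
stand ((567.3604125976562, -34.27755355834961), (109.14326477050781, 137.71080017089844), 88.95343780517578) [ 228  181   40   50 1439]
tray ((535.7701416015625, -347.377685546875), (151.8035125732422, 257.1592712402344), 3.389327049255371) [ 313  185   95   57 3529]
dish ((534.4469604492188, 256.8997497558594), 56.04376983642578) [533.8723  256.66586] [ 122  199   41   41 1282]
tin [ 0.5656163  -0.03407381] [242 200  11  11  95]
blue [ 0.52751522 -0.01299331] [234 213  12  11 103]
black [ 0.61488383 -0.03191464] [246 186   1   1   1]
nozzle [255.5        215.63157895] [ 0.52833581 -0.05634639] [253 212   6   8  38]
cutters [355 167   1   2   2] [ 0.6966588  -0.31372861] [ 0.66750259 -0.31222831]
fig [0.68318041 0.22345314] [0.73922101 0.07880519]
```

```bash
cat > go.py <<'E'
import sys,numpy as np
from h import env
# usage: go.py x y z yaw -> needed shift/turn numbers from the measured pose
s=env.state(); t=[float(a) for a in sys.argv[1:5]]
y=np.radians(s['orientation'][2]); d=np.array(t[:3])-s['eef_pos']
n=np.array([d[0]*np.cos(y)+d[1]*np.sin(y), d[0]*np.sin(y)-d[1]*np.cos(y), -d[2]])/.15
print('t',round(s['clock'],2),'at',s['eef_pos'].round(4),s['orientation'].round(1),'w',round(s['grip_width'],4),'shift',n.round(3),'rz',round(-(((t[3]-s['orientation'][2]+180)%360)-180)/90,3))
E
python3 - <<'E'
from h import *
c=load('top0')
for p in[(316,198.5),(398.5,197),(400.5,240),(317,241.5)]: print(atz(c,*p,.012))
im=cv2.cvtColor(c['frame'],cv2.COLOR_RGB2GRAY).astype(int)
print(im[218,308:325],im[218,392:408],im[190:206,358],im[232:248,358])
E
python3 -m crank '[[-1,0.4,-0.26,0,0,0,-0.11],[-1,0.8,-0.52,0,0,0,-0.22],[-1,1,-0.65,0,0,0,-0.33],[-1,1,-0.65,0,0,0,-0.44],[-1,1,-0.65,0,0,0,-0.55],[-1,1,-0.65,0,0,0,-0.66],[-1,1,-0.65,0,0,0,-0.714],[-1,1,-0.65,0,0,0,-0.714]]' 15 
python3 go.py 0.5285 -0.056 0.178 90
```

```text
[ 0.58226367 -0.22510774]
[ 0.58228668 -0.45436238]
[ 0.46306932 -0.45129782]
[ 0.46314286 -0.22301047]
[149 150 156 159 157 147 147 150 141 127 182 184 181 180 181 180 180] [171 170 172 168 172  75 165  94 161 177 173 164 158 162 165 162] [148 159 157 150 148 152 155 156 174  93 177 174 177 175 176 178] [176 178 176 178 178 178 175 151 178  78  57  59  55  54  52  53]
clock: 1.1
eef_pos: [0.3422, -0.3648, 0.1772]
orientation: [-180.0, -0.0, 89.9]
contact_force: [-0.9, 0.6, 0.2]
grip_width: 0.092
finger_force: 0.0
t 1.1 at [ 0.3422 -0.3648  0.1772] [-180.    -0.    89.9] w 0.092 shift [ 2.061  1.239 -0.005] rz -0.001
```

```bash
python3 -m crank '[[0,0.4,0.24,0,0,0,0],[0,0.8,0.48,0,0,0,0],[0,1,0.62,0,0,0,0]]' 15 >/dev/null
python3 -m crank '[[0,0.4,0.24,0,0,0,0],[0,0.8,0.48,0,0,0,0],[0,1,0.62,0,0,0,0],[0,1,0.62,0,0,0,0],[0,1,0.62,0,0,0,0]]' 15 
python3 go.py 0.5285 -0.056 0.120 90
python3 -c "
from h import *
shot('top','top1');c=shot('scene','s1'); cv2.imwrite('pics/s1c.png',cv2.resize(cv2.cvtColor(c['frame'][120:260,200:360],cv2.COLOR_RGB2BGR),(640,560)))"
```

```text
clock: 2.1
eef_pos: [0.5281, -0.0655, 0.1773]
orientation: [-180.0, 0.0, 89.9]
contact_force: [0.2, -0.0, -1.1]
grip_width: 0.0461
finger_force: 0.0
t 2.1 at [ 0.5281 -0.0655  0.1773] [-180.     0.    89.9] w 0.0461 shift [0.063 0.003 0.382] rz -0.001
```

View pics/s1c.png

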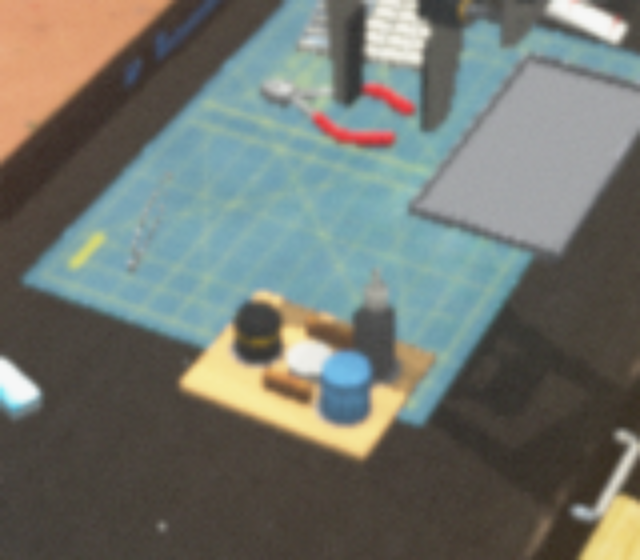

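The scene crop shows the fingertips at about pixels (286,146) and (307,152) above the stand, with the blue pot's top at (287,212). I'll cross-check these against the calibration.

```bash
python3 -c "
from h import *
c=load('s1')
print(proj(c,[[.528-.023,-.0655,.177],[.528+.023,-.0655,.177]]).round(1), atz(c,286.7,211.3,.044), atz(c,264.5,197.5,.044), atz(c,294,189,.094),atz(c,277,209,.019))"
python3 -m crank '[[0,0.063,0,0.2,0,0,0],[0,0.063,0,0.4,0,0,0],[0,0.063,0,0.4,0,0,0]]'
python3 -m crank '[[0,0,0,0.15,0,0,0],[0,0,0,0.3,0,0,0],[0,0,0,0.45,0,0,0],[0,0,0,0.6,0,0,0],[0,0,0,0.6,0,0,0],[0,0,0,0.6,0,0,0]]'
python3 -m crank '[[0.6,0,0,0,0,0,0],[0.6,0,0,0,0,0,0],[0.6,0,0,0,0,0,0],[0.6,0,0,0,0,0,0],[0.6,0,0,0,0,0,0]]' 10
```

```text
[[305.8 161.8]
 [289.2 156.5]] [ 0.52730916 -0.01051519] [ 0.60424951 -0.03008602] [ 0.52558434 -0.04646133] [ 0.56590634 -0.02972769]
clock: 2.58
eef_pos: [0.526, -0.0561, 0.1153]
orientation: [-179.7, -0.1, 89.8]
contact_force: [-0.1, 0.2, 0.4]
grip_width: 0.0459
finger_force: 0.0
clock: 3.32
eef_pos: [0.5297, -0.0566, 0.0294]
orientation: [179.9, 0.1, 89.9]
contact_force: [1.2, 0.3, -0.1]
grip_width: 0.046
finger_force: 0.0
clock: 3.95
eef_pos: [0.5284, -0.0557, 0.0276]
orientation: [-180.0, -0.0, 90.0]
contact_force: [-0.1, -0.6, 1.2]
grip_width: 0.0184
finger_force: 0.0
```

```bash
python3 -c "
from h import *
a=shot('top','top2')['frame'][160:245,200:310];b=shot('scene','s2')['frame'][140:240,230:330]
o=np.zeros((400,790,3),np.uint8);o[:300,:388]=cv2.resize(a,(388,300));o[:,390:]=cv2.resize(b,(400,400));cv2.imwrite('pics/c2.png',o[...,::-1])"
```

```text
(no output)
```

View pics/c2.png

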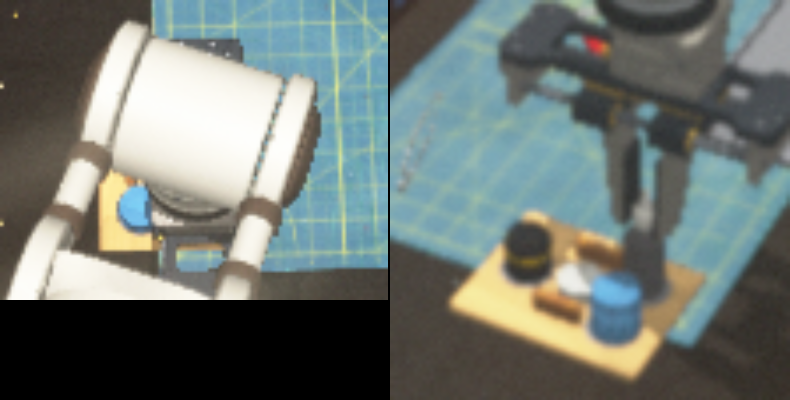

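The fingers look too high or too far back relative to the dropper: tips at about (290,195) and (297,199) in the scene view. I'll compare with the expected projection.

```bash
python3 -c "
from h import *
c=load('s2')
print(env.state()['eef_pos'],env.state()['q'])
for z in (.0276,.047,.06): print(z,proj(c,[[.528-.009,-.0557,z],[.528+.009,-.0557,z]]).round(1).tolist())
print('dropper foot,top',proj(c,[[.528,-.056,.008],[.528,-.056,.094]]).round(1).tolist())
P=np.array([[.5665+a,-.034+b,.008] for a,b in((.07,.055),(.07,-.055),(-.07,-.055),(-.07,.055))])
print(proj(c,P).round(1).tolist(), proj(load('top0'),P).round(1).tolist())
a=c['frame'][180:225,265:315];cv2.imwrite('pics/c3.png',cv2.resize(a,(800,600),interpolation=cv2.INTER_CUBIC)[...,::-1])"
```

```text
[ 0.52838075 -0.05572531  0.02755527] [-1.90624787e+01  1.24553653e+01  1.05829206e+02 -1.58074757e-04
  6.17239790e+01 -1.90370995e+01]
0.0276 [[297.0, 206.5], [291.0, 204.3]]
0.047 [[297.3, 201.2], [291.2, 199.0]]
0.06 [[297.4, 197.5], [291.3, 195.4]]
dropper foot,top [[293.9, 210.7], [294.8, 186.6]]
[[245.0, 214.8], [264.8, 191.1], [309.6, 207.1], [291.5, 232.7]] [[227.3, 181.3], [266.5, 180.6], [267.6, 230.4], [227.7, 231.1]]
```

View pics/c3.png

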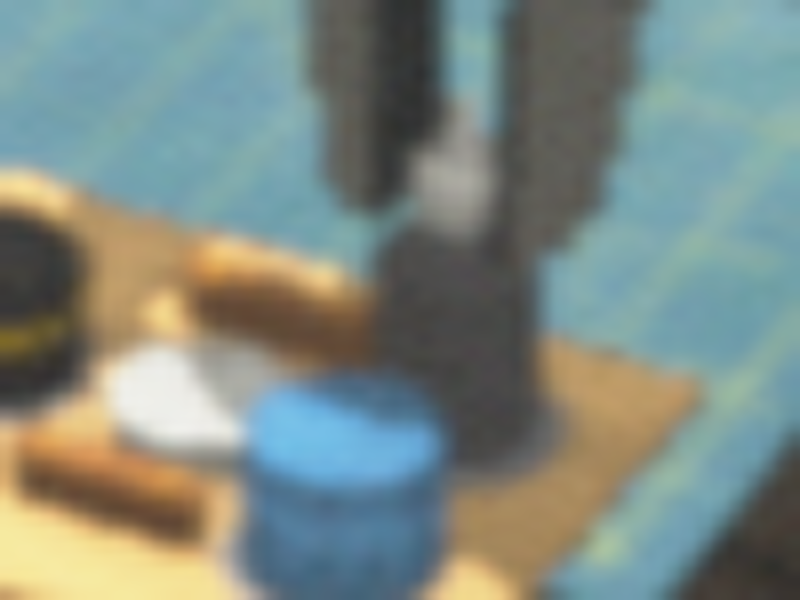

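The dropper and stand project as expected, but the finger ends are about 8 px too high, roughly 28 mm in z. The tips straddle the nozzle rather than the body. I'll open and probe downward carefully, watching the force.

```bash
python3 -m crank '[[0,0,0,0,0,0,0],[0,0,0,0,0,0,0],[0,0,0,0.02,0,0,0],[0,0,0,0.04,0,0,0],[0,0,0,0.04,0,0,0]]' 10
python3 -c "
from h import *
a=shot('scene','s3')['frame'][170:230,255:335];cv2.imwrite('pics/c4.png',cv2.resize(a,(800,600),interpolation=cv2.INTER_CUBIC)[...,::-1])
a=load('s3')['frame'];cv2.imwrite('pics/s3.png',a[...,::-1])"
```

```text
clock: 4.68
eef_pos: [0.528, -0.0556, 0.0211]
orientation: [-179.9, -0.0, 90.0]
contact_force: [-0.0, 0.6, 0.2]
grip_width: 0.0459
finger_force: 0.0
```

View pics/c4.png

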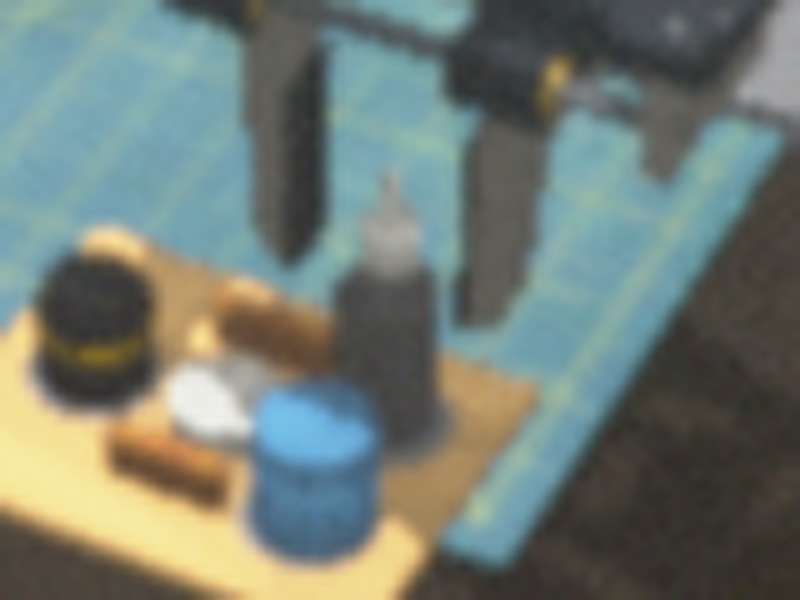

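```bash
python3 -m crank '[[0.3,0,0,0,0,0,0],[0.3,0,0,0,0,0,0],[0.5,0,0,0,0,0,0],[0.5,0,0,0,0,0,0],[0.5,0,0,0,0,0,0]]' 4
python3 -c "
from h import *
print(proj(load('scene0'),[[.249,-.518,.177],[.249,-.518,.205]]),proj(load('top0'),[[.249,-.518,.177],[.249,-.518,.205]]))"
```

```text
clock: 5.35
eef_pos: [0.5284, -0.0558, 0.0216]
orientation: [-180.0, -0.0, 90.0]
contact_force: [-0.2, -0.5, 0.2]
grip_width: 0.0228
finger_force: 2.3
[[453.38305715 102.8400686 ]
 [455.82388934  94.25009007]] [[456.98515092 326.22689005]
 [462.07734467 327.39904123]]
```

```bash
python3 -m crank '[[0,0,0,0,0,0,0],[0,0,0,0,0,0,0],[0,0,0,0.05,0,0,0],[0,0,0,0.1,0,0,0],[0,0,0,0.1,0,0,0]]' 4
python3 -c "
from h import *
a=shot('scene','s4')['frame'][170:230,255:335];cv2.imwrite('pics/c5.png',cv2.resize(a,(800,600),interpolation=cv2.INTER_CUBIC)[...,::-1])"
```

```text
clock: 5.98
eef_pos: [0.5274, -0.0554, 0.0054]
orientation: [-179.9, -0.0, 90.0]
contact_force: [-0.1, -1.0, -0.4]
grip_width: 0.0458
finger_force: 0.0
```

View pics/c5.png

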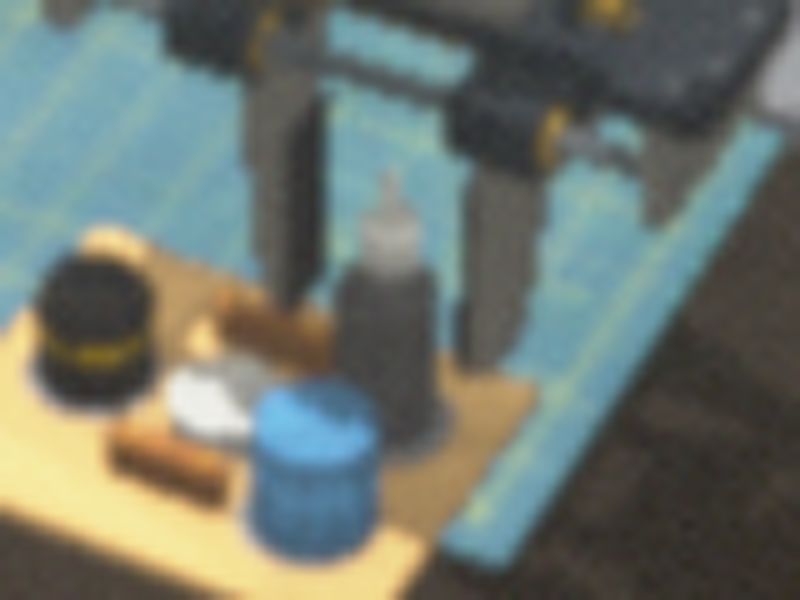

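Offset confirmed: the reported z is about 28 mm below the real finger ends, with no contact even at 5 mm reported. The tips now stand near z=0.033. I'll drop 3 mm and grip.

```bash
python3 -m crank '[[0,0,0,0.02,0,0,0],[0,0,0,0.02,0,0,0],[0.3,0,0,0.02,0,0,0],[0.6,0,0,0.02,0,0,0],[0.6,0,0,0.02,0,0,0],[0.6,0,0,0.02,0,0,0],[0.6,0,0,0.02,0,0,0]]' 10
```

```text
clock: 6.9
eef_pos: [0.5285, -0.0558, 0.0037]
orientation: [180.0, 0.0, 90.0]
contact_force: [0.3, -0.3, 0.5]
grip_width: 0.028
finger_force: 10.0
```

```bash
python3 -m crank '[[0.6,0,0,-0.1,0,0,0],[0.6,0,0,-0.3,0,0,0],[0.6,0,0,-0.5,0,0,0],[0.6,0,0,-0.5,0,0,0]]'
python3 -m crank '[[0.6,-0.15,0,0,0,0,0],[0.6,-0.4,0,0,0,0,0],[0.6,-0.7,0,0,0,0,0],[0.6,-1,0,0,0,0,0]]' >/dev/null
python3 -m crank '[[0.6,-0.3,0,0,0,0,0],[0.6,-0.6,-0.02,0,0,0,0],[0.6,-0.9,-0.04,0,0,0,0],[0.6,-1,-0.04,0,0,0,0]]' >/dev/null
python3 -m crank '[[0.6,-0.2,0,0,0,0,0],[0.6,-0.35,0,0,0,0,0],[0.6,-0.4,0,0,0,0,0],[0.6,-0.4,0,0,0,0,0]]'
python3 go.py 0.5227 -0.416 0.0015 90
```

```text
clock: 7.4
eef_pos: [0.531, -0.0566, 0.082]
orientation: [179.6, 0.1, 90.0]
contact_force: [0.3, -0.5, -0.4]
grip_width: 0.028
finger_force: 10.0
clock: 8.9
eef_pos: [0.5222, -0.4148, 0.078]
orientation: [-180.0, -0.1, 90.0]
contact_force: [0.6, 0.2, -0.6]
grip_width: 0.0282
finger_force: 10.0
t 8.9 at [ 0.5222 -0.4148  0.078 ] [-1.8e+02 -1.0e-01  9.0e+01] w 0.0282 shift [-0.008  0.003  0.51 ] rz -0.0
```

```bash
python3 -m crank '[[0.6,0,0,0.15,0,0,0],[0.6,0,0,0.35,0,0,0],[0.6,0,0,0.47,0,0,0],[0.6,0,0,0.52,0,0,0],[0.6,0,0,0.52,0,0,0],[0.6,0,0,0.52,0,0,0]]'
python3 -m crank '[[0.3,0,0,0,0,0,0],[0.1,0,0,0,0,0,0],[0,0,0,0,0,0,0],[0,0,0,-0.2,0,0,0],[0,0,0,-0.5,0,0,0],[0,0,0,-0.8,0,0,0],[0,0,0,-0.8,0,0,0]]'
python3 go.py 0.5285 -0.012 0.12 0
python3 -c "
from h import *
a=shot('scene','s5')['frame'][100:250,240:400];cv2.imwrite('pics/c6.png',cv2.resize(a,(640,600),interpolation=cv2.INTER_CUBIC)[...,::-1])"
```

```text
clock: 9.65
eef_pos: [0.523, -0.4163, 0.0017]
orientation: [179.9, 0.1, 90.0]
contact_force: [0.6, 0.4, -0.3]
grip_width: 0.0279
finger_force: 10.0
clock: 10.52
eef_pos: [0.5246, -0.4184, 0.1262]
orientation: [179.6, 0.4, 90.0]
contact_force: [-0.1, -0.1, 0.4]
grip_width: 0.0459
finger_force: 0.0
t 10.53 at [ 0.5246 -0.4184  0.1262] [179.6   0.4  90. ] w 0.0459 shift [2.709 0.025 0.041] rz 1.0
```

View pics/c6.png

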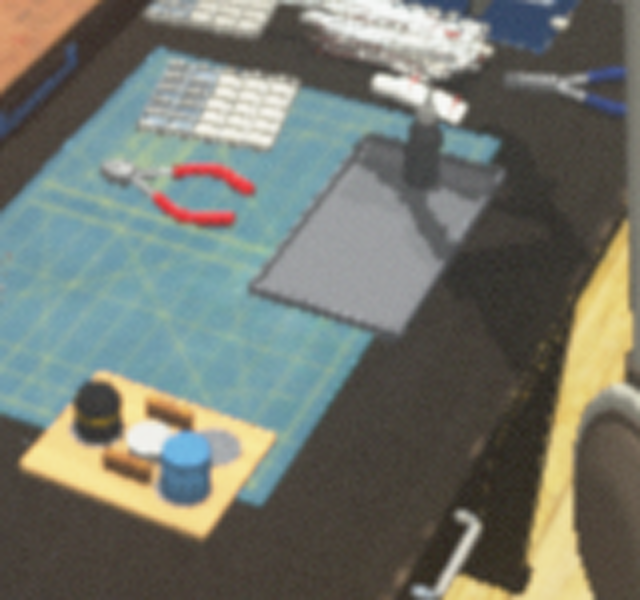

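Dropper stands upright in the tray at about pixel (346,145). Next is the blue pot.

```bash
python3 -m crank '[[-0.3,0.4,0,0,0,0,0],[-0.3,0.8,0,0,0,0,0],[-0.3,1,0.02,0,0,0,0]]' >/dev/null
python3 -m crank '[[-0.3,0.4,0,0,0,0,0],[-0.3,0.8,0.02,0,0,0,0],[-0.3,1,0.02,0,0,0,0]]' >/dev/null
python3 -m crank '[[-0.3,0.3,0,0,0,0,0.11],[-0.3,0.6,0,0,0,0,0.22],[-0.3,0.69,0,0,0,0,0.33],[-0.3,0.69,0,0,0,0,0.44],[-0.3,0.69,0,0,0,0,0.55],[-0.3,0.69,0,0,0,0,0.66],[-0.3,0.69,0,0,0,0,0.77],[-0.3,0.69,0,0,0,0,0.88]]' >/dev/null
python3 -m crank '[[-0.3,0,0,0,0,0,0.11],[-0.3,0,0,0,0,0,0.12],[-0.3,0,0,0,0,0,0.12],[-0.3,0,0,0,0,0,0.12]]'
python3 go.py 0.5285 -0.012 -0.010 0
```

```text
clock: 12.82
eef_pos: [0.5282, -0.0122, 0.1202]
orientation: [-180.0, 0.0, 0.1]
contact_force: [0.3, 0.8, -0.5]
grip_width: 0.0598
finger_force: 0.0
t 12.82 at [ 0.5282 -0.0122  0.1202] [-1.8e+02  0.0e+00  1.0e-01] w 0.0598 shift [ 0.002 -0.001  0.868] rz 0.001
```

```bash
python3 -m crank '[[-0.3,0,0,0.25,0,0,0],[-0.3,0,0,0.5,0,0,0],[-0.3,0,0,0.7,0,0,0],[-0.3,0,0,0.8,0,0,0],[-0.3,0,0,0.87,0,0,0],[-0.3,0,0,0.87,0,0,0]]'
python3 -m crank '[[0.1,0,0,0,0,0,0],[0.3,0,0,0,0,0,0],[0.5,0,0,0,0,0,0],[0.5,0,0,0,0,0,0],[0.5,0,0,0,0,0,0]]' 12
python3 -c "
from h import *
c=shot('scene','s6');a=c['frame'][150:250,240:345];cv2.imwrite('pics/c7.png',cv2.resize(a,(630,600),interpolation=cv2.INTER_CUBIC)[...,::-1])
print(proj(c,[[.5285,-.012+s*.0175,z] for s in(1,-1) for z in (.012,.018,.024)]))"
```

```text
clock: 13.58
eef_pos: [0.5285, -0.0123, -0.0099]
orientation: [-180.0, 0.0, -0.0]
contact_force: [0.1, 0.3, 0.1]
grip_width: 0.0595
finger_force: 0.0
clock: 14.2
eef_pos: [0.529, -0.0123, -0.0093]
orientation: [180.0, -0.1, -0.0]
contact_force: [0.7, 0.9, 4.6]
grip_width: 0.0327
finger_force: 12.1
[[283.29187077 223.70009992]
 [283.32289333 222.07639443]
 [283.35411321 220.44236127]
 [289.32209356 215.52094039]
 [289.37133308 213.90091817]
 [289.42088014 212.27077725]]
```

View pics/c7.png

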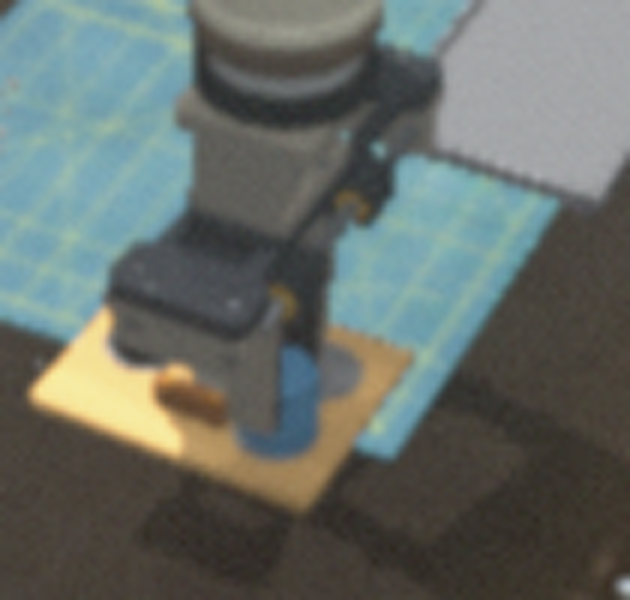

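```bash
python3 -m crank '[[0.5,0,0,-0.1,0,0,0],[0.5,0,0,-0.3,0,0,0],[0.5,0,0,-0.5,0,0,0],[0.5,0,0.2,-0.5,0,0,0],[0.5,0,0.5,-0.5,0,0,0],[0.5,-0.02,0.8,-0.5,0,0,0],[0.5,-0.04,1,-0.5,0,0,0]]'
python3 -m crank '[[0.5,0,0.3,0,0,0,0],[0.5,0,0.55,0,0,0,0],[0.5,0,0.67,0,0,0,0],[0.5,0,0.67,0,0,0,0],[0.5,0,0.67,0,0,0,0]]'
python3 go.py 0.5227 -0.263 -0.0127 0
```

```text
clock: 15.12
eef_pos: [0.5221, -0.1642, 0.0658]
orientation: [180.0, -0.0, -0.1]
contact_force: [0.1, 1.3, -0.1]
grip_width: 0.0325
finger_force: 12.0
clock: 15.75
eef_pos: [0.5223, -0.2613, 0.065]
orientation: [-179.9, 0.0, 0.0]
contact_force: [0.6, -0.0, -0.1]
grip_width: 0.0328
finger_force: 12.0
t 15.75 at [ 0.5223 -0.2613  0.065 ] [-179.9    0.     0. ] w 0.0328 shift [0.003 0.011 0.518] rz 0.0
```

```bash
python3 -m crank '[[0.5,0,0.05,0.1,0,0,0],[0.5,0,0.1,0.3,0,0,0],[0.5,0,0.1,0.45,0,0,0],[0.5,0,0.1,0.52,0,0,0],[0.5,0,0.1,0.52,0,0,0],[0.5,0,0.1,0.52,0,0,0]]'
python3 -m crank '[[0.3,0,0,0,0,0,0],[0.1,0,0,0,0,0,0],[0,0,0,0,0,0,0],[0,0,0,-0.15,0,0,0],[0,0,0,-0.5,0,0,0],[-0.3,0,0,-0.8,0,0,0],[-0.3,0,0,-0.8,0,0,0]]'
python3 go.py 0.6065 -0.0345 0.107 0
```

```text
clock: 16.5
eef_pos: [0.5226, -0.2777, -0.0128]
orientation: [180.0, -0.0, -0.0]
contact_force: [0.7, 0.1, 0.3]
grip_width: 0.0329
finger_force: 12.0
clock: 17.38
eef_pos: [0.5252, -0.28, 0.1121]
orientation: [179.7, -0.4, -0.0]
contact_force: [-0.3, -0.5, -0.7]
grip_width: 0.0593
finger_force: 0.0
t 17.38 at [ 0.5252 -0.28    0.1121] [179.7  -0.4  -0. ] w 0.0593 shift [ 0.542 -1.637  0.034] rz -0.0
```

```bash
python3 -m crank '[[-0.3,0.1,-0.4,0,0,0,0],[-0.3,0.3,-0.8,0,0,0,0],[-0.3,0.56,-1,0,0,0,0]]' >/dev/null
python3 -m crank '[[-0.3,0,-0.3,0,0,0,0],[-0.3,0,-0.62,0,0,0,0],[-0.3,0,-0.62,0,0,0,0],[-0.3,0,-0.62,0,0,0,0]]'
python3 go.py 0.6065 -0.0345 -0.009 0
python3 -c "
from h import *
c=shot('scene','s7');cv2.imwrite('pics/c8.png',cv2.resize(c['frame'][120:250,235:395],(640,520),interpolation=cv2.INTER_CUBIC)[...,::-1])"
```

```text
clock: 18.25
eef_pos: [0.6059, -0.0352, 0.1062]
orientation: [180.0, 0.1, -0.0]
contact_force: [-0.0, -0.6, 0.2]
grip_width: 0.0598
finger_force: 0.0
t 18.25 at [ 0.6059 -0.0352  0.1062] [ 1.8e+02  1.0e-01 -0.0e+00] w 0.0598 shift [ 0.004 -0.004  0.768] rz -0.0
```

View pics/c8.png

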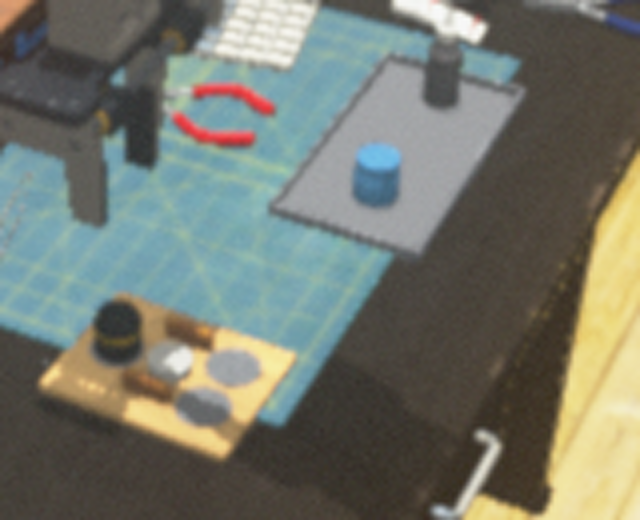

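Both paints stand upright in the tray, with the blue pot at about pixel (329,164), and the gripper is above the black pot.

```bash
python3 -m crank '[[-0.3,0,0,0.25,0,0,0],[-0.3,0,0,0.5,0,0,0],[-0.3,0,0,0.7,0,0,0],[-0.3,0,0,0.77,0,0,0],[-0.3,0,0,0.77,0,0,0]]'
python3 -m crank '[[0.1,0,0,0,0,0,0],[0.3,0,0,0,0,0,0],[0.5,0,0,0,0,0,0],[0.5,0,0,0,0,0,0],[0.5,0,0,0,0,0,0]]' 12
python3 -m crank '[[0.5,0,0,-0.1,0,0,0],[0.5,0,0,-0.3,0,0,0],[0.5,0,0,-0.5,0,0,0],[0.5,-0.1,0.2,-0.5,0,0,0],[0.5,-0.3,0.5,-0.5,0,0,0],[0.5,-0.5,0.8,-0.5,0,0,0],[0.5,-0.56,1,-0.5,0,0,0]]'
python3 -m crank '[[0.5,0,0.3,0,0,0,0],[0.5,0,0.6,0,0,0,0],[0.5,0,0.9,0,0,0,0],[0.5,0,1,0,0,0,0],[0.5,0,1,0,0,0,0],[0.5,0,1,0,0,0,0]]'
python3 go.py 0.5227 -0.347 -0.0125 0
```

```text
clock: 18.92
eef_pos: [0.6062, -0.0356, -0.0086]
orientation: [-180.0, 0.0, -0.1]
contact_force: [-0.1, 0.4, 0.9]
grip_width: 0.0596
finger_force: 0.0
clock: 19.55
eef_pos: [0.6072, -0.0349, -0.0075]
orientation: [180.0, -0.1, -0.0]
contact_force: [-0.9, 0.7, 4.9]
grip_width: 0.0319
finger_force: 12.0
clock: 20.42
eef_pos: [0.5207, -0.1862, 0.067]
orientation: [-180.0, 0.0, -0.1]
contact_force: [0.3, 0.0, -0.0]
grip_width: 0.0318
finger_force: 12.0
clock: 21.18
eef_pos: [0.5223, -0.3331, 0.0664]
orientation: [-179.9, 0.0, 0.0]
contact_force: [0.7, 0.5, -0.2]
grip_width: 0.0323
finger_force: 12.0
t 21.18 at [ 0.5223 -0.3331  0.0664] [-179.9    0.     0. ] w 0.0323 shift [0.002 0.093 0.526] rz 0.0
```

```bash
python3 -m crank '[[0.5,0,0.05,0.1,0,0,0],[0.5,0,0.09,0.3,0,0,0],[0.5,0,0.09,0.45,0,0,0],[0.5,0,0.09,0.52,0,0,0],[0.5,0,0.09,0.52,0,0,0],[0.5,0,0.09,0.52,0,0,0]]'
python3 -m crank '[[0.3,0,0,0,0,0,0],[0.1,0,0,0,0,0,0],[0,0,0,0,0,0,0],[0,0,0,-0.15,0,0,0],[0,0,0,-0.5,0,0,0],[-0.1,0,0,-0.8,0,0,0],[-0.1,0,0,-0.8,0,0,0]]'
python3 go.py 0.566 -0.034 0.108 90
python3 -c "
from h import *
c=shot('scene','s8');cv2.imwrite('pics/c9.png',cv2.resize(c['frame'][120:250,235:395],(640,520),interpolation=cv2.INTER_CUBIC)[...,::-1])"
```

```text
clock: 21.92
eef_pos: [0.5226, -0.3483, -0.0112]
orientation: [180.0, -0.0, 0.0]
contact_force: [0.1, 0.2, -0.2]
grip_width: 0.0319
finger_force: 12.0
clock: 22.8
eef_pos: [0.525, -0.3508, 0.114]
orientation: [179.6, -0.4, -0.0]
contact_force: [0.5, 0.3, 0.3]
grip_width: 0.0506
finger_force: 0.0
t 22.8 at [ 0.525  -0.3508  0.114 ] [179.6  -0.4  -0. ] w 0.0506 shift [ 0.273 -2.112  0.04 ] rz -1.0
```

View pics/c9.png

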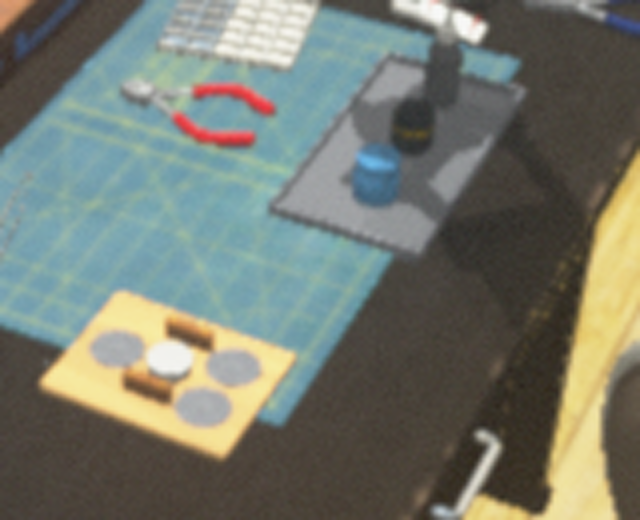

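All three paints stand in the tray at crop (375,175), (413,125) and (445,75), and the tin is untouched. Going for the tin.

```bash
python3 -m crank '[[-0.1,0,-0.4,0,0,0,0],[-0.1,0,-0.8,0,0,0,0],[-0.1,0,-1,0,0,0,0]]' >/dev/null
python3 -m crank '[[-0.1,0,-0.4,0,0,0,0],[-0.1,0.15,-0.8,0,0,0,0],[-0.1,0.29,-1,0,0,0,0]]' >/dev/null
python3 -m crank '[[-0.1,0,-0.09,0,0,0,-0.11],[-0.1,0,-0.09,0,0,0,-0.22],[-0.1,0,-0.09,0,0,0,-0.33],[-0.1,0,-0.09,0,0,0,-0.44],[-0.1,0,-0.09,0,0,0,-0.55],[-0.1,0,-0.09,0,0,0,-0.66],[-0.1,0,-0.09,0,0,0,-0.77],[-0.1,0,-0.09,0,0,0,-0.88]]' >/dev/null
python3 -m crank '[[-0.1,0,0,0.1,0,0,-0.11],[-0.1,0,0,0.3,0,0,-0.12],[-0.1,0,0,0.4,0,0,-0.12],[-0.1,0,0,0.4,0,0,-0.12]]'
python3 go.py 0.566 -0.034 -0.0175 90
```

```text
clock: 25.1
eef_pos: [0.5641, -0.0343, 0.0465]
orientation: [-179.8, -0.1, 90.0]
contact_force: [-0.3, -0.2, 0.3]
grip_width: 0.0506
finger_force: 0.0
t 25.1 at [ 0.5641 -0.0343  0.0465] [-1.798e+02 -1.000e-01  9.000e+01] w 0.0506 shift [0.002 0.012 0.426] rz -0.001
```

```bash
python3 -m crank '[[-0.1,0,0.01,0.2,0,0,0],[-0.1,0,0.01,0.35,0,0,0],[-0.1,0,0.01,0.39,0,0,0],[-0.1,0,0.01,0.39,0,0,0],[-0.1,0,0.01,0.39,0,0,0]]'
python3 -m crank '[[-0.1,0,0,0.01,0,0,0],[-0.1,0,0,0.01,0,0,0]]'
python3 -m crank '[[-0.1,0,0,0.01,0,0,0],[-0.1,0,0,0.01,0,0,0]]'
```

```text
clock: 25.72
eef_pos: [0.5687, -0.0351, -0.0084]
orientation: [179.9, 0.0, 90.0]
contact_force: [-0.4, 0.0, -0.2]
grip_width: 0.0506
finger_force: 0.0
clock: 25.98
eef_pos: [0.5677, -0.0348, -0.011]
orientation: [180.0, 0.0, 90.0]
contact_force: [0.6, 0.4, 0.3]
grip_width: 0.051
finger_force: 0.0
clock: 26.22
eef_pos: [0.5673, -0.0347, -0.013]
orientation: [-180.0, -0.0, 90.0]
contact_force: [0.8, 0.0, -0.1]
grip_width: 0.0501
finger_force: 0.0
```

```bash
python3 -m crank '[[-0.1,0,0,0.015,0,0,0],[-0.1,0,0,0.015,0,0,0],[-0.1,0,0,0.015,0,0,0]]'
python3 -c "
from h import *
c=shot('scene','s9');cv2.imwrite('pics/c10.png',cv2.resize(c['frame'][180:240,245:325],(640,480),interpolation=cv2.INTER_CUBIC)[...,::-1])
print(proj(c,[[.567+s,-.0345+.01,z] for s in(.026,-.026) for z in (.008,.011,.015)]).round(1).tolist())"
```

```text
clock: 26.6
eef_pos: [0.5674, -0.0348, -0.0152]
orientation: [-180.0, -0.0, 90.0]
contact_force: [-0.3, -0.6, -0.2]
grip_width: 0.0505
finger_force: 0.0
[[267.3, 209.9], [267.3, 209.1], [267.3, 208.0], [284.3, 216.2], [284.3, 215.4], [284.3, 214.3]]
```

View pics/c10.png

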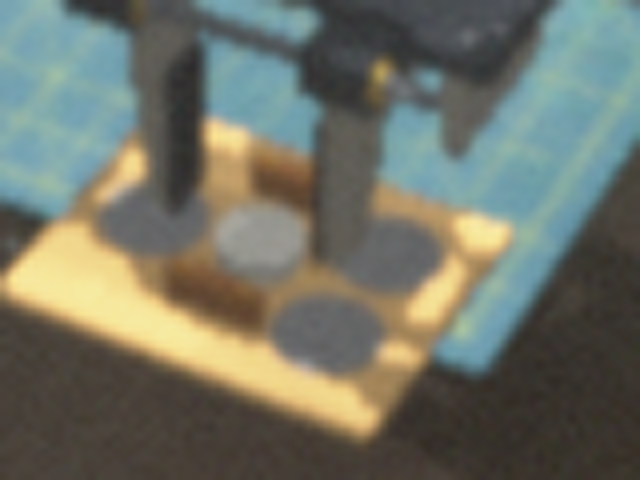

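Fingers straddle the tin, with tips at about (267,206.5) and (286,212.7), which puts them near z=0.019. I'll step down further while watching the force.

```bash
python3 -m crank '[[-0.1,0,0,0.02,0,0,0],[-0.1,0,0,0.02,0,0,0],[-0.1,0,0,0.02,0,0,0]]'
python3 -m crank '[[-0.1,0,0,0.015,0,0,0],[-0.1,0,0,0.015,0,0,0],[-0.1,0,0,0.015,0,0,0]]'
python3 -m crank '[[0.1,0,0,0,0,0,0],[0.3,0,0,0,0,0,0],[0.5,0,0,0,0,0,0],[0.5,0,0,0,0,0,0],[0.5,0,0,0,0,0,0]]' 12
```

```text
clock: 27.02
eef_pos: [0.5674, -0.0348, -0.0182]
orientation: [-180.0, -0.0, 90.0]
contact_force: [-0.2, -0.6, -0.3]
grip_width: 0.0506
finger_force: 0.0
clock: 27.4
eef_pos: [0.5674, -0.0348, -0.0204]
orientation: [-180.0, -0.0, 90.0]
contact_force: [-0.0, -0.3, 0.3]
grip_width: 0.0507
finger_force: 0.0
clock: 28.02
eef_pos: [0.5674, -0.0348, -0.0204]
orientation: [-180.0, -0.0, 90.0]
contact_force: [-0.5, -0.2, 0.5]
grip_width: 0.0287
finger_force: 12.0
```

```bash
python3 -m crank '[[0.5,0,0,-0.1,0,0,0],[0.5,0,0,-0.3,0,0,0],[0.5,0,0,-0.4,0,0,0],[0.5,0.2,-0.1,-0.4,0,0,0],[0.5,0.5,-0.2,-0.4,0,0,0],[0.5,0.8,-0.22,-0.4,0,0,0],[0.5,1,-0.22,-0.4,0,0,0]]'
python3 -m crank '[[0.5,0.3,0,0,0,0,0],[0.5,0.6,0,0,0,0,0],[0.5,0.85,0,0,0,0,0],[0.5,0.945,0,0,0,0,0],[0.5,0.945,0,0,0,0,0],[0.5,0.945,0,0,0,0,0]]'
python3 go.py 0.534 0.257 -0.0245 90
python3 -c "
from h import *
a=load('scene0')['frame'];c=shot('scene','s10');a=load('s8')['frame']
d=c['frame'].astype(int)
for P in ([.566,-.034,.019],[.534,.257,.04]):
    u,v=proj(c,P)[0].round().astype(int); print(u,v,a[v,u],d[v,u])"
```

```text
clock: 28.9
eef_pos: [0.534, 0.117, 0.04]
orientation: [180.0, -0.0, 90.0]
contact_force: [1.3, 0.3, -0.8]
grip_width: 0.029
finger_force: 12.0
clock: 29.65
eef_pos: [0.5347, 0.2557, 0.0396]
orientation: [-180.0, 0.0, 89.9]
contact_force: [-0.7, -1.3, -0.2]
grip_width: 0.0286
finger_force: 12.0
t 29.65 at [0.5347 0.2557 0.0396] [-180.     0.    89.9] w 0.0286 shift [ 0.008 -0.005  0.427] rz -0.001
278 208 [241 241 237] [244 222 144]
230 284 [218 225 221] [132 140 137]
```

```bash
python3 -c "
from h import *
print(proj(load('scene0'),[.534,.257,.01]))"
python3 -m crank '[[0.5,0,0,0.15,0,0,0],[0.5,0,0,0.3,0,0,0],[0.5,0,0,0.4,0,0,0],[0.5,0,0,0.425,0,0,0],[0.5,0,0,0.425,0,0,0],[0.5,0,0,0.425,0,0,0]]'
python3 -m crank '[[0.3,0,0,0,0,0,0],[0.2,0,0,0,0,0,0],[0.2,0,0,0,0,0,0],[0.2,0,0,-0.2,0,0,0],[0.2,0,0,-0.5,0,0,0],[0,0,0,-0.9,0,0,0],[0,0,0,-0.9,0,0,0]]'
python3 go.py 0.5285 -0.278 0.11 0
```

```text
[[230.53228003 292.15403297]]
clock: 30.45
eef_pos: [0.5355, 0.2571, -0.0231]
orientation: [179.9, -0.0, 90.0]
contact_force: [-0.0, -0.3, -0.4]
grip_width: 0.0288
finger_force: 12.0
clock: 31.32
eef_pos: [0.539, 0.2582, 0.1173]
orientation: [179.3, -0.2, 90.0]
contact_force: [-0.2, 0.2, -0.3]
grip_width: 0.0459
finger_force: 0.0
t 31.32 at [0.539  0.2582 0.1173] [179.3  -0.2  90. ] w 0.0459 shift [-3.575 -0.069  0.048] rz 1.0
```

```bash
python3 -m crank '[[0,-0.4,0,0,0,0,0],[0,-0.8,0,0,0,0,0],[0,-1,-0.077,0,0,0,0]]' >/dev/null
python3 -m crank '[[0,-0.4,0,0,0,0,0],[0,-0.8,0,0,0,0,0],[0,-1,0,0,0,0,0]]' >/dev/null
python3 -m crank '[[0,-0.4,0,0,0,0,0],[0,-0.8,0,0,0,0,0],[0,-1,0,0,0,0,0]]' >/dev/null
python3 -m crank '[[-0.1,-0.4,0,0,0,0,0.11],[-0.1,-0.563,0,0,0,0,0.22],[-0.1,-0.563,0,0,0,0,0.33],[-0.1,-0.563,0,0,0,0,0.44],[-0.1,-0.563,0,0,0,0,0.55],[-0.1,-0.563,0,0,0,0,0.66],[-0.1,-0.563,0,0,0,0,0.77],[-0.1,-0.563,0,0,0,0,0.88]]' >/dev/null
python3 -m crank '[[-0.1,0,0,0,0,0,0.11],[-0.1,0,0,0,0,0,0.12],[-0.1,0,0,0,0,0,0.12],[-0.1,0,0,0,0,0,0.12]]'
python3 go.py 0.5226 -0.2777 -0.0128 0
python3 -c "
from h import *
c=shot('scene','s11');a=load('scene0')['frame'].astype(int);b=c['frame'].astype(int)
d=np.abs(a-b).sum(2);m=np.zeros((384,512),np.uint8);m[265:320,195:265]=(d[265:320,195:265]>40)
n,l,s,ce=cv2.connectedComponentsWithStats(m);print([(x.tolist(),q.round(1).tolist()) for x,q in zip(s[1:],ce[1:]) if x[4]>4])
t=shot('top','t11');a=load('top0')['frame'].astype(int);d=np.abs(a-t['frame'].astype(int)).sum(2);m[:]=0;m[195:245,118:170]=d[195:245,118:170]>40
n,l,s,ce=cv2.connectedComponentsWithStats(m);print([(x.tolist(),atz(t,*q,.01)) for x,q in zip(s[1:],ce[1:]) if x[4]>4])"
```

```text
clock: 33.95
eef_pos: [0.5227, -0.2773, 0.1106]
orientation: [-180.0, 0.0, 0.1]
contact_force: [0.1, -0.5, 0.6]
grip_width: 0.0507
finger_force: 0.0
t 33.95 at [ 0.5227 -0.2773  0.1106] [-1.8e+02  0.0e+00  1.0e-01] w 0.0507 shift [-0.     0.002  0.822] rz 0.001
[([222, 286, 15, 15, 157], [228.8, 293.4])]
[([137, 213, 12, 13, 100], array([0.53350098, 0.25470641]))]
```

The tin sits about 2 mm from the dish's centre. Picking the blue pot next.

```bash
python3 -m crank '[[-0.1,0,0,0.25,0,0,0],[-0.1,0,0,0.5,0,0,0],[-0.1,0,0,0.7,0,0,0],[-0.1,0,0,0.8,0,0,0],[-0.1,0,0,0.82,0,0,0],[-0.1,0,0,0.82,0,0,0]]'
python3 -m crank '[[0.1,0,0,0,0,0,0],[0.3,0,0,0,0,0,0],[0.5,0,0,0,0,0,0],[0.5,0,0,0,0,0,0],[0.5,0,0,0,0,0,0]]' 12
python3 -m crank '[[0.5,0,0,-0.1,0,0,0],[0.5,0,0,-0.3,0,0,0],[0.5,0,0,-0.5,0,0,0],[0.5,0,-0.2,-0.5,0,0,0],[0.5,0,-0.5,-0.5,0,0,0],[0.5,0.02,-0.8,-0.5,0,0,0],[0.5,0.04,-1,-0.5,0,0,0]]'
python3 -m crank '[[0.5,0,-0.3,0,0,0,0],[0.5,0,-0.55,0,0,0,0],[0.5,0,-0.77,0,0,0,0],[0.5,0,-0.77,0,0,0,0],[0.5,0,-0.77,0,0,0,0],[0.5,0,-0.77,0,0,0,0]]'
python3 go.py 0.5285 -0.0123 -0.0087 0
```

```text
clock: 34.8
eef_pos: [0.5236, -0.2781, -0.0111]
orientation: [179.9, -0.1, -0.0]
contact_force: [0.6, 0.1, 0.6]
grip_width: 0.0508
finger_force: 0.0
clock: 35.42
eef_pos: [0.5234, -0.2779, -0.0113]
orientation: [179.9, -0.1, -0.0]
contact_force: [-0.0, 0.5, 4.5]
grip_width: 0.0326
finger_force: 12.1
clock: 36.3
eef_pos: [0.5285, -0.1255, 0.0632]
orientation: [-180.0, 0.0, 0.0]
contact_force: [0.8, -0.4, 0.5]
grip_width: 0.0327
finger_force: 12.0
clock: 37.05
eef_pos: [0.529, -0.0131, 0.063]
orientation: [180.0, -0.0, -0.1]
contact_force: [-0.1, 0.1, 0.7]
grip_width: 0.0327
finger_force: 12.0
t 37.05 at [ 0.529  -0.0131  0.063 ] [ 1.8e+02 -0.0e+00 -1.0e-01] w 0.0327 shift [-0.004 -0.005  0.478] rz -0.001
```

```bash
python3 -m crank '[[0.5,0,0,0.1,0,0,0],[0.5,0,0,0.3,0,0,0],[0.5,0,0,0.43,0,0,0],[0.5,0,0,0.475,0,0,0],[0.5,0,0,0.475,0,0,0],[0.5,0,0,0.475,0,0,0]]'
python3 -m crank '[[0.3,0,0,0,0,0,0],[0.1,0,0,0,0,0,0],[0,0,0,0,0,0,0],[0,0,0,-0.15,0,0,0],[0,0,0,-0.5,0,0,0],[-0.1,0,0,-0.78,0,0,0],[-0.1,0,0,-0.78,0,0,0]]'
python3 -m crank '[[-0.1,0,0.4,0,0,0,0],[-0.1,0,0.8,0,0,0,0],[-0.1,-0.04,1,0,0,0,0]]' >/dev/null
python3 -m crank '[[-0.1,0,0.4,0,0,0,0],[-0.1,0,0.8,0,0,0,0],[-0.1,0,1,0,0,0,0],[-0.1,0,1,0,0,0,0]]' >/dev/null
python3 -m crank '[[-0.1,0,0.23,0,0,0,0],[-0.1,0,0.23,0,0,0,0],[-0.1,0,0.23,0,0,0,0]]' 
python3 go.py 0.5225 -0.348 -0.0117 0
```

```text
clock: 37.8
eef_pos: [0.5287, -0.0122, -0.0088]
orientation: [-180.0, 0.0, -0.1]
contact_force: [-0.5, -0.7, -0.2]
grip_width: 0.033
finger_force: 12.0
clock: 38.67
eef_pos: [0.5321, -0.0127, 0.1129]
orientation: [179.9, -0.5, -0.0]
contact_force: [0.6, 0.0, 0.5]
grip_width: 0.0507
finger_force: 0.0
clock: 39.92
eef_pos: [0.5226, -0.3446, 0.1078]
orientation: [-179.9, 0.1, 0.0]
contact_force: [-0.3, -0.5, -0.3]
grip_width: 0.0507
finger_force: 0.0
t 39.92 at [ 0.5226 -0.3446  0.1078] [-1.799e+02  1.000e-01  0.000e+00] w 0.0507 shift [-0.001  0.023  0.797] rz 0.0
```

```bash
python3 -m crank '[[-0.1,0,0.015,0.25,0,0,0],[-0.1,0,0.015,0.5,0,0,0],[-0.1,0,0.015,0.7,0,0,0],[-0.1,0,0.015,0.8,0,0,0],[-0.1,0,0.015,0.8,0,0,0],[-0.1,0,0.015,0.8,0,0,0]]'
python3 -m crank '[[0.1,0,0,0,0,0,0],[0.3,0,0,0,0,0,0],[0.5,0,0,0,0,0,0],[0.5,0,0,0,0,0,0],[0.5,0,0,0,0,0,0]]' 12
python3 -m crank '[[0.5,0,0,-0.1,0,0,0],[0.5,0,0,-0.3,0,0,0],[0.5,0,0,-0.5,0,0,0],[0.5,0,-0.2,-0.5,0,0,0],[0.5,0.1,-0.5,-0.5,0,0,0],[0.5,0.3,-0.8,-0.5,0,0,0],[0.5,0.56,-1,-0.5,0,0,0]]'
python3 -m crank '[[0.5,0,-0.3,0,0,0,0],[0.5,0,-0.6,0,0,0,0],[0.5,0,-0.9,0,0,0,0],[0.5,0,-1,0,0,0,0],[0.5,0,-1,0,0,0,0],[0.5,0,-1,0,0,0,0]]'
python3 go.py 0.6065 -0.0347 -0.0075 0
```

```text
clock: 40.67
eef_pos: [0.5238, -0.3493, -0.0098]
orientation: [179.9, -0.1, -0.0]
contact_force: [-0.6, 0.6, -0.9]
grip_width: 0.0503
finger_force: 0.0
clock: 41.3
eef_pos: [0.5233, -0.3492, -0.0105]
orientation: [179.9, -0.1, -0.0]
contact_force: [-1.2, 0.8, 5.5]
grip_width: 0.0315
finger_force: 12.1
clock: 42.18
eef_pos: [0.6071, -0.1968, 0.0641]
orientation: [-180.0, 0.0, -0.0]
contact_force: [0.2, -0.8, 0.3]
grip_width: 0.032
finger_force: 11.9
clock: 42.92
eef_pos: [0.6071, -0.0502, 0.0638]
orientation: [180.0, -0.0, -0.1]
contact_force: [-0.2, -0.5, 0.2]
grip_width: 0.0318
finger_force: 11.9
t 42.92 at [ 0.6071 -0.0502  0.0638] [ 1.8e+02 -0.0e+00 -1.0e-01] w 0.0318 shift [-0.004 -0.103  0.475] rz -0.001
```

```bash
python3 -m crank '[[0.5,0,-0.05,0.1,0,0,0],[0.5,0,-0.095,0.3,0,0,0],[0.5,0,-0.095,0.43,0,0,0],[0.5,0,-0.095,0.475,0,0,0],[0.5,0,-0.095,0.475,0,0,0],[0.5,0,-0.095,0.475,0,0,0]]'
python3 -m crank '[[0.3,0,0,0,0,0,0],[0.1,0,0,0,0,0,0],[0,0,0,0,0,0,0],[0,0,0,-0.15,0,0,0],[0,0,0,-0.5,0,0,0],[0,0,0,-0.85,0,0,0],[0,0,0,-0.85,0,0,0]]'
python3 -m crank '[[0,0,0.4,0,0,0,0],[0,-0.2,0.8,0,0,0,0],[0,-0.56,1,0,0,0,0]]' >/dev/null
python3 -m crank '[[0,0,0.4,0,0,0,0],[0,0,0.8,0,0,0,0],[0,0,1,0,0,0,0]]' >/dev/null
python3 -m crank '[[0,0,0.3,0,0,0,-0.11],[0,0,0.543,0,0,0,-0.22],[0,0,0.543,0,0,0,-0.33],[0,0,0.543,0,0,0,-0.44],[0,0,0.543,0,0,0,-0.55],[0,0,0.543,0,0,0,-0.66],[0,0,0.543,0,0,0,-0.77],[0,0,0.543,0,0,0,-0.88]]' >/dev/null
python3 -m crank '[[0,0,0,0,0,0,-0.11],[0,0,0,0,0,0,-0.12],[0,0,0,0,0,0,-0.12],[0,0,0,0,0,0,-0.12]]'
python3 go.py 0.523 -0.4163 0.0005 90
```

```text
clock: 43.68
eef_pos: [0.6071, -0.0349, -0.0077]
orientation: [180.0, -0.0, -0.0]
contact_force: [0.7, -0.8, -0.9]
grip_width: 0.0321
finger_force: 12.0
clock: 44.55
eef_pos: [0.6109, -0.0354, 0.1259]
orientation: [179.8, -0.6, -0.0]
contact_force: [0.2, -0.2, 0.2]
grip_width: 0.046
finger_force: 0.0
clock: 46.8
eef_pos: [0.5253, -0.4142, 0.1196]
orientation: [-180.0, -0.0, 89.9]
contact_force: [0.3, 0.3, 0.4]
grip_width: 0.0457
finger_force: 0.0
t 46.8 at [ 0.5253 -0.4142  0.1196] [-180.    -0.    89.9] w 0.0457 shift [-0.014 -0.015  0.794] rz -0.001
```

```bash
python3 -m crank '[[0,-0.01,-0.013,0.2,0,0,0],[0,-0.01,-0.013,0.4,0,0,0],[0,-0.01,-0.013,0.6,0,0,0],[0,-0.01,-0.013,0.75,0,0,0],[0,-0.01,-0.013,0.79,0,0,0],[0,-0.01,-0.013,0.79,0,0,0],[0,-0.01,-0.013,0.79,0,0,0]]'
python3 -m crank '[[0.2,0,0,0,0,0,0],[0.4,0,0,0,0,0,0],[0.6,0,0,0,0,0,0],[0.6,0,0,0,0,0,0],[0.6,0,0,0,0,0,0]]' 10
python3 -m crank '[[0.6,0,0,-0.1,0,0,0],[0.6,0,0,-0.3,0,0,0],[0.6,0,0,-0.5,0,0,0],[0.6,0,0,-0.5,0,0,0]]'
python3 -m crank '[[0.6,0.15,0,0,0,0,0],[0.6,0.4,0,0,0,0,0],[0.6,0.7,0,0,0,0,0],[0.6,1,0,0,0,0,0]]' >/dev/null
python3 -m crank '[[0.6,0.3,0,0,0,0,0],[0.6,0.6,0.02,0,0,0,0],[0.6,0.9,0.04,0,0,0,0],[0.6,1,0.04,0,0,0,0]]' >/dev/null
python3 -m crank '[[0.6,0.2,0,0,0,0,0],[0.6,0.35,0,0,0,0,0],[0.6,0.4,0,0,0,0,0],[0.6,0.4,0,0,0,0,0],[0.6,0.4,0,0,0,0,0]]'
python3 go.py 0.5284 -0.0557 0.0045 90
```

```text
clock: 47.68
eef_pos: [0.5243, -0.4167, 0.0029]
orientation: [179.9, 0.1, 90.0]
contact_force: [0.2, -0.9, 0.6]
grip_width: 0.0458
finger_force: 0.0
clock: 48.3
eef_pos: [0.5237, -0.4162, 0.0019]
orientation: [180.0, 0.0, 90.0]
contact_force: [-1.1, -0.8, 4.5]
grip_width: 0.0279
finger_force: 10.0
clock: 48.8
eef_pos: [0.5251, -0.4175, 0.0799]
orientation: [179.8, 0.3, 90.0]
contact_force: [-0.3, -0.4, -0.3]
grip_width: 0.0285
finger_force: 10.0
clock: 50.42
eef_pos: [0.5297, -0.0568, 0.0763]
orientation: [-180.0, 0.0, 89.9]
contact_force: [-0.2, -0.2, -0.5]
grip_width: 0.028
finger_force: 10.0
t 50.42 at [ 0.5297 -0.0568  0.0763] [-180.     0.    89.9] w 0.028 shift [ 0.007 -0.008  0.478] rz -0.001
```

```bash
python3 -m crank '[[0.6,0.006,-0.007,0.12,0,0,0],[0.6,0.006,-0.007,0.3,0,0,0],[0.6,0.006,-0.007,0.42,0,0,0],[0.6,0.006,-0.007,0.47,0,0,0],[0.6,0.006,-0.007,0.47,0,0,0],[0.6,0.006,-0.007,0.47,0,0,0]]'
python3 -m crank '[[0.4,0,0,0,0,0,0],[0.2,0,0,0,0,0,0],[0,0,0,0,0,0,0],[0,0,0,-0.15,0,0,0],[0,0,0,-0.5,0,0,0],[0,0,0,-0.9,0,0,0],[0,0,0,-1,0,0,0]]'
python3 -m crank '[[0,-0.3,0,-0.1,0,0,0],[0,-0.6,-0.2,-0.1,0,0,0],[0,-0.9,-0.4,-0.1,0,0,0],[0,-1,-0.6,-0.1,0,0,0]]' >/dev/null
python3 -m crank '[[0,-0.3,0,0,0,0,0],[0,-0.6,-0.2,0,0,0,0],[0,-0.9,-0.4,0,0,0,0],[0,-1,-0.6,0,0,0,0],[0,-1,-0.6,0,0,0,0],[0,-1,-0.6,0,0,0,0]]'
python3 -c "
from h import *
t=shot('top','t12');c=shot('scene','s12')
o=np.zeros((400,790,3),np.uint8);o[:,:390]=cv2.resize(t['frame'][170:242,215:285],(390,400),interpolation=cv2.INTER_CUBIC);o[:320,390:]=cv2.resize(c['frame'][180:240,240:315],(400,320),interpolation=cv2.INTER_CUBIC);cv2.imwrite('pics/c12.png',o[...,::-1])
h0,h1=[cv2.cvtColor(x,cv2.COLOR_RGB2HSV).astype(int) for x in(load('top0')['frame'],t['frame'])]
for n,f,(x0,x1,y0,y1),z in(('blue',lambda h:(h[...,0]>95)&(h[...,0]<115)&(h[...,1]>120)&(h[...,2]>140),(230,246,206,226),.044),('nozzle',lambda h:(h[...,1]<60)&(h[...,2]>140),(251,262,210,220),.08),('black',lambda h:h[...,2]<100,(239,257,181,201),.044)):
    r=[]
    for h in(h0,h1):
        v,u=np.nonzero(f(h)[y0:y1,x0:x1]); r.append(atz(t,u.mean()+x0,v.mean()+y0,z)); print(n,len(u),r[-1])"
```

```text
clock: 51.18
eef_pos: [0.529, -0.0551, 0.0061]
orientation: [180.0, 0.0, 90.0]
contact_force: [0.1, 0.4, 0.1]
grip_width: 0.0283
finger_force: 10.0
clock: 52.05
eef_pos: [0.5314, -0.0558, 0.1608]
orientation: [179.5, 0.2, 90.0]
contact_force: [0.2, 0.4, -0.1]
grip_width: 0.0456
finger_force: 0.0
clock: 53.3
eef_pos: [0.3488, -0.3541, 0.1703]
orientation: [-180.0, -0.1, 90.0]
contact_force: [-0.4, 0.1, 0.1]
grip_width: 0.0458
finger_force: 0.0
blue 103 [ 0.52751522 -0.01299331]
blue 107 [ 0.52476831 -0.01379748]
nozzle 38 [ 0.52833581 -0.05634639]
nozzle 40 [ 0.52848733 -0.05621827]
black 111 [ 0.60287828 -0.03473113]
black 117 [ 0.60038131 -0.03674759]
```

View pics/c12.png

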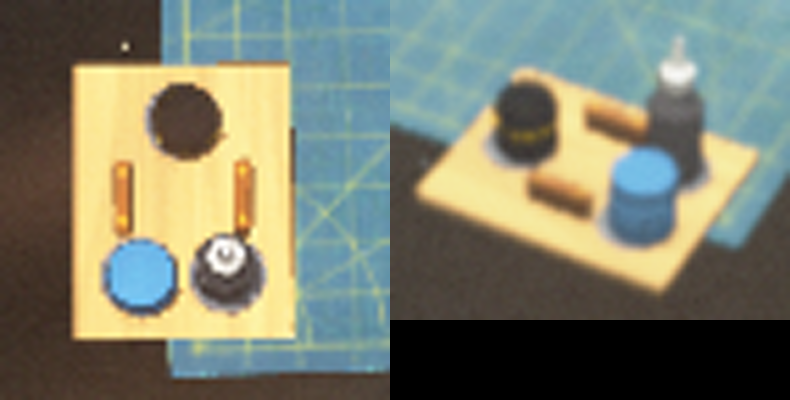

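All three stand upright, within about 3 mm of their start spots, and the tin is in the dish. The robot is clear, so I'm handing in.

```bash
python3 -c "
from h import *
print(env.close_job())"
```

```text
the job is handed in; nothing more can be done
None
```

The job is handed in, verdict not shown: the tin lies about 2 mm from the dish's centre, and the blue pot, black pot and dropper stand upright within about 3 mm of their start spots (measured from camera images, about 53 s used); nothing showed the figure or cutters being touched, though I did not re-measure them at the end.

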